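# Pack a plaster cast in its slide-lid case and snap the lid home

### The arm

A 7-joint arm with a two-finger parallel gripper is mounted at the origin on a cart in front of the work surface, level with it; the furniture and walls round the work are solid. World frame = base frame: x ahead of the robot, y to its left, z up, the work surface at z = 0. Lengths are in m, angles in rad, forces in N, time in s.
With the tool pointing down it reaches from about 0.425 to 0.875 m from the base axis. Payload 4.7 kg.
Tool frame: the origin (TCP) lies at the very end of the fingers, on their centre line; the grasp point (between the pads) lies 19 mm behind it; z points along the fingers, y is the line along which they close (so a half turn about z gives the same grasp; the last joint's range is limited). The gripper opens to 87 mm and grips with 3 to 60 N. Pads are 19 mm wide; open, the fingers measure 117 mm over their backs; the gripper's body (75 mm by 190 mm) begins 51 mm behind the grasp point.
Start: joints at [-1.153, 0.321, -0.07, 1.45, 0.023, 1.371, -0.057], TCP at [0.255, 0.598, 0.223] pointing down, gripper open.
Joint ranges: [-2.86, 2.86], [-0.3, 2.09], [-1.38, 1.24], [0.06, 2.45], [-1.56, 4.7], [0.09, 2.05], [-2.69, 2.69]. Speed limits (rad/s): [2.57, 2.57, 3.14, 3.14, 3.14, 3.14, 3.14].

### API

Orientations are given as a rotation vector (axis times angle).
In Python, from bench import ctrl, get_image, job gives the robot as it stands.
- The arm moves only by the shell command python3 -m crank 'ROWS' [FORCE]. ROWS is JSON, a list that holds one entry, the list of rows, each a list of 5 numbers: the shift along the tool's x, y, z in mm, then the turn about the tool's z in rad, then the closure, from -1 (fully open) to 1 (shut), so that 0 is half open. A call has 1 to 10 rows; each row shifts and turns the commanded pose from where the row before left it, along the tool's axes as they then stand; what a row does not reach is not made up. A row lasts 1/12 s, in which the tool goes at most 41.7 mm and 7.16 degrees, less where a joint would pass 70% of its speed; a pose out of reach is approached as far as the arm can. A call with a gripper value outside its range is refused whole. The fingers move at their own pace and stop on an object; FORCE is the grip in N (left out, the last holds). Time passes only in rows, so rows that do not move let the fingers close. It gives the time, the measured TCP pose, the force, the opening and the grip force at its end, in the units of the state.
- ctrl.get_state(): the state, without advancing time (a new reading comes with each control period).
- get_image(name): name is "side" or "top" or "wrist"; returns a dict with "pixels" (400x640x3 uint8, red, green, blue), "fx", "fy", "cx", "cy" (pixels), "T" (4x4, takes a point from camera to world coordinates); the wrist camera has in their place "T_tool_cam" (4x4, takes a point from camera to tool coordinates, whose origin is the TCP and whose axes are the flange's). Camera axes: x right, y down, z forward; pixel columns grow to the right and rows downward; lengths in m; the calibration is good to about 2 mm. The wrist camera is an equidistant fisheye: a pixel r from the principal point sees the ray r / f radians off the axis. A picture is of the moment at which its call begins: read the wrist's pose just before it. There is no depth.
- job.close_job(): hands the job in; it is judged then, once.
The state is a dict: "time": time; "joint_positions": joint angles; "qd": joint speeds; "joint_torque": joint torques, N m; "position": TCP position; "tool_rot": TCP orientation; "ft_force": force on the tool from outside, world axes, zero at the start; "torque": the same for the moment, N m; "grip_width": opening from 0.0 (shut) to 1.0 (fully open); "grip_force": force on a finger pad.
Only numpy, scipy, OpenCV 4.12 (cv2) and the standard library are available. Lean on these libraries where they do the work, as an engineer would, in place of code of your own. Each camera call takes 0.05 s, during which the arm holds its last target. There are 200 camera calls.

### The job

Pack the plaster jaw cast for storage: set it down upright on the floor of the open wooden case, then slide the lid shut by its pull bar, over the stiff little ridge at the end of the channel, until it is fully home against the end board. The case is loose, so it will slide away and sink into the foam pad of the stop behind it before the ridge gives; push on firmly, but do not ram the lid into the thin end board, tip or lift the case or knock the cast over, and leave the other things on the bench alone.

Things in the scene. Friction and masses are not known exactly. Their poses are not given: they have to be found in the camera images.
- case: open wooden case with a sliding lid, 150 (x) x 124 (y) x 55 mm high, 0.45 kg empty, loose on smooth glides: it slides at 1 to 2 N. Origin: centre of its underside; x is the way the lid closes (roughly away from the robot), z up. 12 to 36 mm behind it, parallel to within 3 degrees, stands a fixed stop, not measured, with a soft foam pad (yields 2 mm per N, up to 31 mm, and springs back).
- case_floor (a point): middle of the inner floor, at x -7, z 7 mm in the case's frame. The free space inside is 122 (x) x 110 (y) mm about it. The lid runs on the wall tops, 44 mm above the bench, in grooves along both long sides; their lips end 53 mm from the centre line and are 55 mm high.
- ridge_crest (a point): top of the sprung round steel ridge across the channel, at x +62, z 46.8 mm in the case's frame. The lid meets it 8 to 9 mm before home and needs 10 to 16 N to ride over it. A push on the lid first slides the lid (1 N), then the whole case up to the stop and into its pad; only when the pad pushes back enough does the lid snap over the ridge and run onto the end board.
- lid: plywood lid, 145 (x) x 113 (y) x 6 mm, 0.1 kg, captive in the case's grooves with under 3 mm of play, 84 to 91 mm open at the start, its near part jutting out toward the robot. Origin: centre of its underside; axes as the case's; front edge at x +72.5 mm. In the case's frame it is home at x -4.5, z 44 mm; at the crest of the ridge at x -7.5 mm.
- pull_bar (a point): middle of the straight wooden pull bar that stands across the lid: 10 mm thick (x), 56 mm wide (y), 15 mm high. This point lies at x -46.5 mm in the lid's frame, half way up the bar: 7.5 mm above the lid's upper face, about 57 mm above the bench. Both long faces are flat: push from behind, or pinch it.
- cast: off-white plaster cast of a jaw: horseshoe of teeth on a flat base, loose, 0.11 kg. 50 mm (x, flat heel at -25, rounded front at +25) x 60 mm (y); solid base 22 mm high, teeth up to 36 mm. Origin: centre of its underside. Grip the base from above across x (49 mm) or y (60 mm). It may face any way in the case.
- end_board: thin upright board that closes the far (+x) end of the case, 7 mm thick, part of the case. Its origin and axes are the case's; its inner face, where the lid stops, is at x +68 mm, its top 55 mm above the bench. It cracks if the lid is driven against it with over 40 N (the sprung ridge alone presses it there with up to 10 N).
- articulator: bystander: small metal hinge articulator with two plaster halves, 83 x 96 x 93 mm, loose, to the left of the case. Origin: centre of its underside.
- powder_box: bystander: round beige plastic box with lid, 68 mm across, 41 mm high, loose, to the right of the case. Origin: centre of its underside.
- tweezers: bystander: black tweezers, 121 mm long (y), 17 mm wide, 9 mm high, lying loose to the right of the case. Origin: centre of the underside.
Things that resemble listed ones, but are neither listed nor needed, are in the scene too. Of the things that look like the lid, the largest one is meant.

How it is judged:
By the outcome, as a careful person would: the job done as asked, in the order asked, and still so for the second after the job is handed in, with the robot touching nothing.
It also fails if it takes over 70 s, if anything falls off the work surface, if the arm or the gripper's body presses on something with over 40 N, if the wrist force passes 120 N, or if a joint passes its speed limit or range.

## Working session

There is one attempt and no reset: what is moved stays moved. The work goes in short steps, Python scripts to look and compute and a shell command to move; the robot and the scene stay as the last step left them, time stands still between calls to the robot, and variables do not carry over. Pictures are saved under pics/ and viewed, at most 10 in all, crops included, and the job is handed in when it is done.

```bash
mkdir -p pics; ls; python3 - <<'E'
from bench import ctrl,get_image
import cv2,numpy as np
s=ctrl.get_state();print({k:np.round(v,3) for k,v in s.items()})
for n in("top","side"):
    d=get_image(n);cv2.imwrite(f"pics/{n}0.png",d["pixels"][:,:,::-1]);np.savez(f"{n}0.npz",**d)
    print(n,d["fx"],d["fy"],d["cx"],d["cy"],np.round(d["T"],3).tolist())
E
```

```text
pics
{'time': np.float64(0.0), 'joint_positions': array([-1.153,  0.322, -0.07 ,  1.452,  0.023,  1.371, -0.057]), 'qd': array([-0.001, -0.002,  0.001, -0.   , -0.002, -0.001, -0.   ]), 'joint_torque': array([ 0.0000e+00, -4.9128e+01, -4.0400e-01, -3.1253e+01, -6.4000e-02,
        4.3000e-02,  0.0000e+00]), 'position': array([0.255, 0.597, 0.221]), 'tool_rot': array([-6.300e-01, -3.077e+00,  3.000e-03]), 'ft_force': array([0.521, 0.199, 0.143]), 'torque': array([-0.031,  0.04 , -0.001]), 'grip_force': np.float64(0.0), 'grip_width': np.float64(1.0)}
top 423.2458466978398 423.2458466978398 326.1787731918718 197.58270692262087 [[-0.026, -0.995, 0.099, 0.444], [-0.999, 0.023, -0.025, -0.239], [0.022, -0.099, -0.995, 1.271], [0.0, 0.0, 0.0, 1.0]]
side 414.02999533739245 414.02999533739245 315.08037669297363 201.0426818964153 [[0.99, -0.082, 0.114, 0.442], [-0.14, -0.505, 0.852, -1.119], [-0.013, -0.859, -0.511, 0.593], [0.0, 0.0, 0.0, 1.0]]
```

View pics/top0.png

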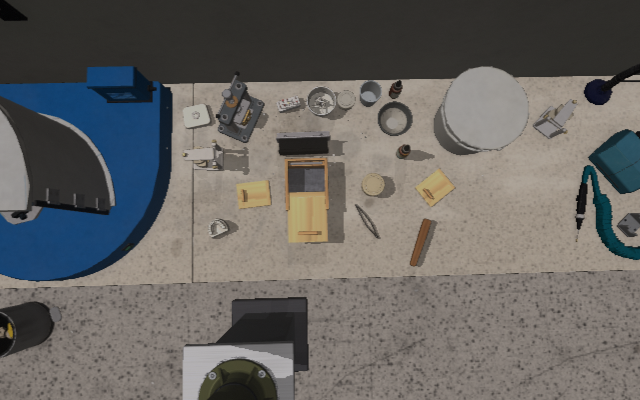

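View pics/side0.png

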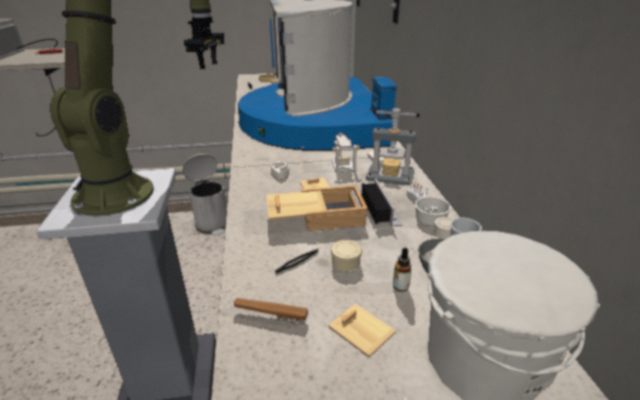

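Top view: the case is at about (307,180), with the captive lid at (307,218), its bar at (311,233) and the stop at (303,144). For the cast, candidates are the horseshoe at (218,228), the articulator's plaster halves at (205,157) and (240,112), and a metal piece at (288,104). For the lid, candidates are (307,218), the largest, and decoy panels at (253,194) and (434,187). I choose (218,228) as the cast and (307,218) as the lid, and check both in one crop.

```bash
cat > h.py <<'E'
import numpy as np,cv2
def ray(d,u,v):
    T=d["T"];r=T[:3,:3]@np.array([(u-d["cx"])/d["fx"],(v-d["cy"])/d["fy"],1.]);return T[:3,3],r
def onz(d,u,v,z):
    o,r=ray(d,u,v);return o+r*(z-o[2])/r[2]
def proj(d,p):
    T=d["T"];c=T[:3,:3].T@(np.asarray(p)-T[:3,3]);return d["fx"]*c[0]/c[2]+d["cx"],d["fy"]*c[1]/c[2]+d["cy"]
E
python3 - <<'E'
import cv2,numpy as np
from h import *
d=dict(np.load("top0.npz"));im=d["pixels"][:,:,::-1]
c=im[125:250,190:345];cv2.imwrite("pics/crop0.png",cv2.resize(c,None,fx=4.8,fy=4.8,interpolation=cv2.INTER_CUBIC))
E
```

```text
(no output)
```

View pics/crop0.png

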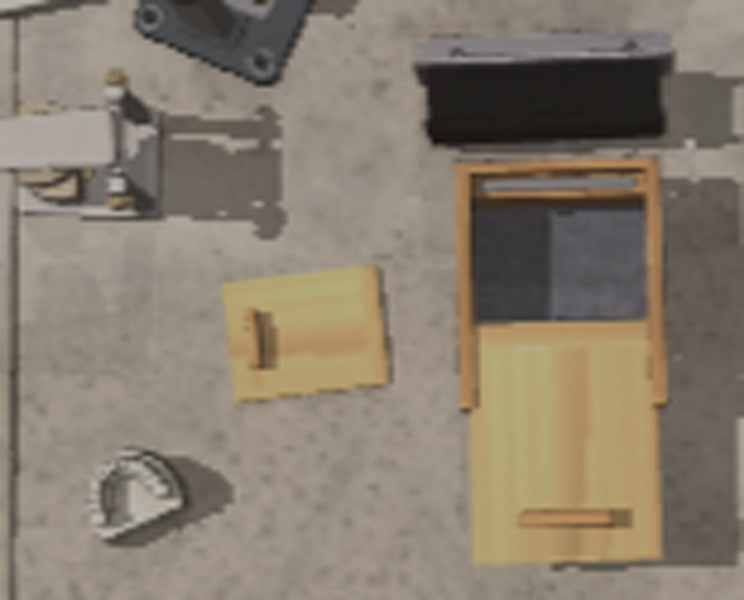

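The crop confirms it. The cast is a horseshoe of teeth at crop (137,495), with its heel toward the lower right. The lid with its bar at crop (575,518) sits in the case grooves, the ridge is at (555,185), and the foam stop is above.

```bash
python3 - <<'E'
import cv2,numpy as np
from h import *
d=dict(np.load("top0.npz"));im=d["pixels"];hsv=cv2.cvtColor(im,cv2.COLOR_RGB2HSV)
def q(cx,cy):return cx/4.8+190-.4,cy/4.8+125-.4
P=lambda cx,cy,z:np.round(onz(d,*q(cx,cy),z)*1000,1)[:2]
# cast: contrast to bench via upscaled crop
lid=((hsv[...,0]>14)&(hsv[...,0]<27)&(hsv[...,1]>90)&(hsv[...,2]>150)).astype(np.uint8);lid[:, :280]=0;lid[:,335:]=0
n,l,s,c=cv2.connectedComponentsWithStats(lid);print(s[1:])
wood=((hsv[...,0]>5)&(hsv[...,0]<27)&(hsv[...,1]>90)).astype(np.uint8);wood[:,:275]=0;wood[:,340:]=0
k,_=cv2.findContours(wood,0,2);k=max(k,key=cv2.contourArea);print("wood",cv2.minAreaRect(k))
for n,a,z in[("lid near L",(476,565),.047),("lid near R",(662,558),.047),("front L",(476,328),.05),("front R",(648,322),.05),
 ("case far L",(456,163),.055),("far R",(657,157),.055),("near L",(465,410),.044),("near R",(662,405),.044),
 ("bar L top near",(518,527),.065),("bar R",(632,526),.065),("bar Lfar",(518,511),.065),("bar Rfar",(630,509),.065),
 ("stop pad L",(433,143),.0),("pad R",(663,133),.0),("smalllid",(388,385),0),("smalllid",(380,265),0),("art R",(160,215),0.0),
 ("heelA",(105,542),.02),("heelB",(187,500),.02),("front",(125,452),.022)]:print(n,P(*a,z))
V=hsv[...,2];S=hsv[...,1]
print(V[214:242:1,204:234])
E
```

```text
[[ 285  158   44   84 1946]
 [ 292  165    1    1    1]
 [ 295  165    2    1    2]
 [ 298  165   13    1   13]]
wood ((306.5, 199.5), (83.0, 43.0), 90.0)
lid near L [ 439.5 -158.5]
lid near R [ 440.8 -269.8]
front L [ 581.7 -161.1]
front R [ 583.  -264.9]
case far L [ 682. -151.]
far R [ 683.1 -272.9]
near L [ 532.8 -153.2]
near R [ 532.9 -272.3]
bar L top near [ 461.3 -184.8]
bar R [ 460.1 -252.1]
bar Lfar [ 470.7 -185. ]
bar Rfar [ 470.2 -251.2]
stop pad L [ 705.9 -132.7]
pad R [ 709.3 -278.6]
smalllid [ 552.8 -102.4]
smalllid [628.6 -98.3]
art R [663.5  39.4]
heelA [459.2  68.6]
heelB [483.5  18.9]
front [513.6  56.1]
[[156 155 153 155 155 153 149 150 152 148 145 144 143 145 146 148 151 153
  153 151 149 149 149 148 150 146 142 144 149 151]
 [154 152 150 152 153 151 149 150 151 150 150 149 146 146 148 149 150 151
  152 151 154 156 155 153 151 149 149 151 149 147]
 [151 150 148 145 147 150 153 151 150 149 152 152 149 147 150 149 148 149
  150 151 153 154 153 152 154 153 152 150 147 145]
 [150 149 145 145 143 149 155 152 148 147 151 152 151 147 151 151 148 148
  148 146 151 154 154
[... 2330 characters left out ...]
 75  85  94  94  94  95
   95  96 116 147 143 141 151 152 158 158 159 160]
 [154 160 163 163 158 150 148 128  90  79  73  78  87  93  95  96  97  97
  114 148 150 144 134 136 146 147 155 160 163 161]
 [157 159 160 162 157 150 151 143 119  97  92  92  93  94  95  96 117 150
  147 150 151 148 143 144 151 160 160 162 164 159]
 [162 161 160 163 159 150 151 153 153 152 151 144 140 142 146 149 150 151
  150 152 153 150 148 151 155 160 152 146 152 160]
 [162 161 161 162 157 150 152 154 154 154 152 147 143 146 149 153 152 150
  148 151 151 149 150 157 163 161 156 149 149 158]
 [162 163 162 158 154 151 149 153 152 149 147 149 150 149 149 152 153 149
  146 150 149 150 151 155 161 161 161 157 157 161]]
```

```bash
cat >> h.py <<'E'
from scipy.spatial.transform import Rotation as Ro
def plan(pts,s):
    R=Ro.from_rotvec(s["tool_rot"]).as_matrix();p=np.array(s["position"])
    for q in pts:
        q=np.array(q);print("to",q,"tool mm",np.round(R.T@(q-p)*1000,1));p=q
    print("pos",np.round(s["position"],4),"toolx ang",round(np.degrees(np.arctan2(R[1,0],R[0,0])),2),"tooly ang",round(np.degrees(np.arctan2(R[1,1],R[0,1])),2),"tilt",np.round(R[:,2],3),"t",s["time"],"F",np.round(s["ft_force"],1))
E
python3 - <<'E'
from h import *
from bench import ctrl
plan([(.26,.36,.25),(.36,.25,.25),(.494,.055,.25)],ctrl.get_state())
for n in("top","side"):
    d=dict(np.load(n+"0.npz"));print(n,[np.round(proj(d,p)) for p in[(.494,.055,.02),(.607,-.212,.05)]])
E
```

```text
to [0.26 0.36 0.25] tool mm [ -97.6 -216.4  -28. ]
to [0.36 0.25 0.25] tool mm [-1.352e+02 -6.190e+01  1.000e-01]
to [0.494 0.055 0.25 ] tool mm [-199.8 -126.7    0.2]
pos [0.2553 0.5972 0.2216] toolx ang 156.87 tooly ang 66.87 tilt [-0.001 -0.002 -1.   ] t 0.1 F [ 0.1 -0.9 -0.1]
top [array([216., 225.]), array([306., 184.])]
side [array([281., 168.]), array([332., 199.])]
```

```bash
python3 -m crank '[[[-12,-27,-3.5,0,-1],[-12,-27,-3.5,0,-1],[-12,-27,-3.5,0,-1],[-12,-27,-3.5,0,-1],[-12,-27,-3.5,0,-1],[-12,-27,-3.5,0,-1],[-12,-27,-3.5,0,-1],[-13,-27,-3.5,0,-1]]]' | tail -c 600
python3 -m crank '[[[-27,-12.5,0,0,-1],[-27,-12.5,0,0,-1],[-27,-12.5,0,0,-1],[-27,-12.5,0,0,-1],[-27,-12,0,0,-1],[-25,-16,0,0,-1],[-25,-16,0,0,-1],[-25,-16,0,0,-1],[-25,-16,0,0,-1]]]' | tail -c 600
python3 -m crank '[[[-25,-16,0,0,-1],[-25,-16,0,0,-1],[-25,-16,0,0,-1],[-25,-15,0,0,-1],[0,0,0,0.12,-1],[0,0,0,0.12,-1],[0,0,0,0.12,-1],[0,0,0,0.12,-1],[0,0,0,0.12,-1],[0,0,0,0.11,-1]]]' | tail -c 600
python3 - <<'E'
from h import *
from bench import ctrl,get_image
s=ctrl.get_state();plan([(.494,.055,.25)],s)
d=get_image("wrist");print({k:np.round(v,3) for k,v in d.items() if k!="pixels"})
np.savez("w1.npz",pos=s["position"],rot=s["tool_rot"],**d);cv2.imwrite("pics/w1.png",d["pixels"][:,:,::-1])
E
```

```text
time: 0.77
position: [0.2593, 0.3593, 0.2502]
tool_rot: [-0.629, -3.078, 0.001]
ft_force: [0.7, 0.1, 0.9]
grip_width: 1.0
grip_force: 0.0
time: 1.52
position: [0.4267, 0.1513, 0.2503]
tool_rot: [-0.63, -3.078, 0.0]
ft_force: [0.1, -0.2, -0.3]
grip_width: 0.998
grip_force: 0.0
time: 2.35
position: [0.4933, 0.0555, 0.2502]
tool_rot: [-1.668, -2.661, 0.001]
ft_force: [-0.2, -0.2, 0.5]
grip_width: 1.0
grip_force: 0.0
to [0.494 0.055 0.25 ] tool mm [-0.8  0.5  0.2]
pos [0.4933 0.0555 0.2502] toolx ang 115.84 tooly ang 25.84 tilt [-0.001 -0.    -1.   ] t 2.35 F [-0.2 -0.2  0.5]
{'fx': np.float64(309.707), 'fy': np.float64(309.707), 'cx': np.float64(314.042), 'cy': np.float64(202.969), 'T_tool_cam': array([[ 0.001, -0.96 , -0.278,  0.076],
       [ 1.   ,  0.001,  0.001, -0.001],
       [-0.   , -0.278,  0.96 , -0.162],
       [ 0.   ,  0.   ,  0.   ,  1.   ]])}
```

View pics/w1.png

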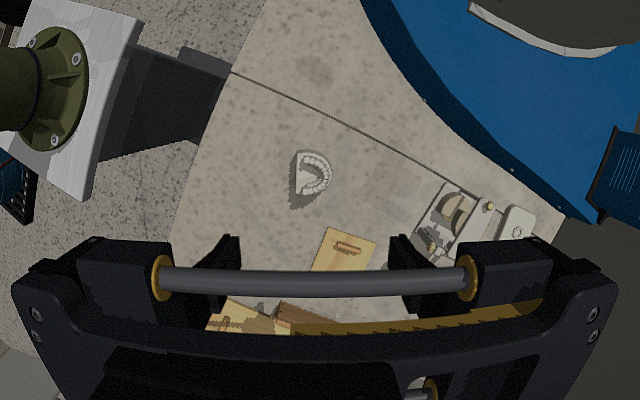

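The wrist view shows the cast at (313,175), heel at left (x≈297, rows 152–195) and front at right (332,175). It is nearly square to the finger line.

```bash
cat >> h.py <<'E'
def wpt(w,u,v,z):
    R=Ro.from_rotvec(w["rot"]).as_matrix();T=w["T_tool_cam"]
    x,y=(u-w["cx"])/w["fx"],(v-w["cy"])/w["fy"];t=np.hypot(x,y)
    c=np.array([x/t*np.sin(t),y/t*np.sin(t),np.cos(t)])
    r=R@T[:3,:3]@c;o=w["pos"]+R@T[:3,3];return o+r*(z-o[2])/r[2]
E
python3 - <<'E'
from h import *
w=dict(np.load("w1.npz"));im=w["pixels"]
for p,z in[((297,153),.02),((297,195),.02),((332,175),.02),((297,174),.02)]:print(p,np.round(wpt(w,*p,z)*1000,1))
c=im[135:225,270:360,::-1];cv2.imwrite("pics/w1c.png",cv2.resize(c,None,fx=6,fy=6,interpolation=cv2.INTER_CUBIC))
E
```

```text
(297, 153) [460.1  71.3  20. ]
(297, 195) [483.7  21.3  20. ]
(332, 175) [512.9  65.1  20. ]
(297, 174) [471.8  46.6  20. ]
```

View pics/w1c.png

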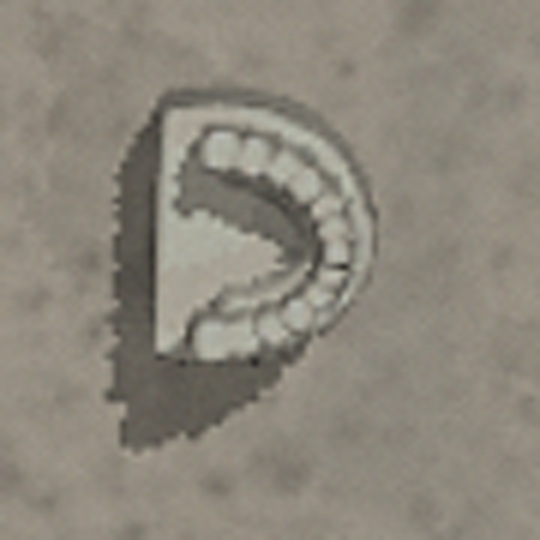

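The crop shows a D-shaped base: heel corners at crop (161,105) and (156,352), front at (375,228). The heel is straight and within about 1° of square to the fingers.

```bash
python3 - <<'E'
from h import *
from bench import ctrl
w=dict(np.load("w1.npz"))
g=lambda cx,cy,z=.022:wpt(w,270+cx/6-.4,135+cy/6-.4,z)*1000
A,B,F=g(161,103),g(156,354),g(374,228)
u=(A-B)/np.linalg.norm(A-B);x=np.array([u[1],-u[0],0]);m=(A+B)/2
print(A,B,F,"len",np.linalg.norm(A-B),"depth",(F-m)@x,"yaw",np.degrees(np.arctan2(x[1],x[0])))
c=m+x*(F-m)@x/2;print("centre",c)
plan([(c[0]/1000,c[1]/1000,.06),(c[0]/1000,c[1]/1000,.003)],ctrl.get_state())
E
```

```text
[458.8147862   72.63387056  22.        ] [481.11732873  22.71922984  22.        ] [511.15642048  68.20105047  22.        ] len 54.67060235810245 depth 45.97993442200797 yaw 24.07574344386723
centre [488.84165028  66.55214302  40.87559282]
to [0.48884165 0.06655214 0.06      ] tool mm [ 11.8   0.9 190.2]
to [0.48884165 0.06655214 0.003     ] tool mm [-0.  0. 57.]
pos [0.4933 0.0555 0.2502] toolx ang 115.59 tooly ang 25.59 tilt [-0.001 -0.    -1.   ] t 2.4 F [-0.3 -0.1 -0.2]
```

```bash
python3 -m crank '[[[1.5,-1,30,0,-1],[0,0,30,0,-1],[0,0,30,0,-1],[0,0,30,0,-1],[0,0,30,0,-1],[0,0,30,0,-1],[0,0,30,0,-1],[0,0,17,0,-1],[0,0,10,0,-1],[0,0,9,0,-1]]]' 15
python3 -m crank '[[[0,0,0,0,-0.5],[0,0,0,0,0],[0,0,0,0,0.3],[0,0,0,0,0.3],[0,0,0,0,0.3],[0,0,0,0,0.3]]]' 15
python3 -m crank '[[[0,0,0,0,0.3],[0,0,0,0,0.3],[0,0,0,0,0.3],[0,0,0,0,0.3]]]' 15
```

```text
time: 3.23
position: [0.4915, 0.0563, 0.0035]
tool_rot: [-1.658, -2.668, 0.002]
ft_force: [-0.2, 0.0, 0.4]
grip_width: 1.002
grip_force: 0.0
time: 3.73
position: [0.4926, 0.0567, 0.0053]
tool_rot: [1.66, 2.666, 0.002]
ft_force: [-0.7, 0.6, -0.1]
grip_width: 0.632
grip_force: 0.0
time: 4.07
position: [0.4922, 0.0566, 0.005]
tool_rot: [1.66, 2.667, 0.001]
ft_force: [-1.9, -0.4, 4.8]
grip_width: 0.547
grip_force: 15.1
```

```bash
python3 -m crank '[[[0,0,-10,0,0.3],[0,0,-20,0,0.3],[0,0,-25,0,0.3],[0,0,-25,0,0.3],[0,0,-25,0,0.3],[0,0,-25,0,0.3],[0,0,-20,0,0.3],[0,0,-10,0,0.3]]]'
python3 -m crank '[[[0,0,0,-0.11,0.3],[0,0,0,-0.11,0.3],[0,0,0,-0.11,0.3],[0,0,0,-0.11,0.3],[0,0,0,-0.11,0.3],[0,0,0,-0.11,0.3],[0,0,0,-0.11,0.3],[0,0,0,-0.11,0.3],[0,0,0,-0.11,0.3],[0,0,0,-0.11,0.3]]]'
python3 - <<'E'
from h import *
from bench import ctrl
plan([(.622,-.212,.165)],ctrl.get_state())
E
```

```text
time: 4.73
position: [0.4932, 0.0566, 0.1676]
tool_rot: [1.659, 2.664, 0.005]
ft_force: [0.9, -0.1, -0.2]
grip_width: 0.548
grip_force: 14.9
time: 5.57
position: [0.4914, 0.0563, 0.1639]
tool_rot: [-0.013, -3.14, 0.001]
ft_force: [-0.6, -0.1, -1.2]
grip_width: 0.55
grip_force: 14.9
to [ 0.622 -0.212  0.165] tool mm [-132.9 -267.2   -1.2]
pos [0.4914 0.0563 0.1639] toolx ang 179.51 tooly ang 89.51 tilt [-0.001 -0.    -1.   ] t 5.5667 F [-0.6 -0.1 -1.2]
```

```bash
python3 -m crank '[[[-13,-26,0,0,0.3],[-13,-27,0,0,0.3],[-13,-27,0,0,0.3],[-13,-27,0,0,0.3],[-14,-27,0,0,0.3],[-13,-27,0,0,0.3],[-14,-27,0,0,0.3],[-13,-27,0,0,0.3],[-13,-27,0,0,0.3],[-14,-25,0,0,0.3]]]'
python3 - <<'E'
from h import *
from bench import ctrl,get_image
s=ctrl.get_state();plan([(.622,-.212,.165)],s)
d=get_image("wrist");np.savez("w2.npz",pos=s["position"],rot=s["tool_rot"],**d)
a=cv2.resize(d["pixels"][100:400,160:480,::-1],None,fx=2,fy=2,interpolation=cv2.INTER_CUBIC)
cv2.imwrite("pics/w2.png",a)
E
```

```text
time: 6.4
position: [0.621, -0.2139, 0.1636]
tool_rot: [-0.023, -3.14, 0.0]
ft_force: [-0.3, -0.3, 0.1]
grip_width: 0.547
grip_force: 14.9
to [ 0.622 -0.212  0.165] tool mm [-1.   2.  -1.4]
pos [ 0.621  -0.2139  0.1636] toolx ang 179.18 tooly ang 89.18 tilt [-0.002 -0.    -1.   ] t 6.4 F [-0.3 -0.3  0.1]
```

View pics/w2.png

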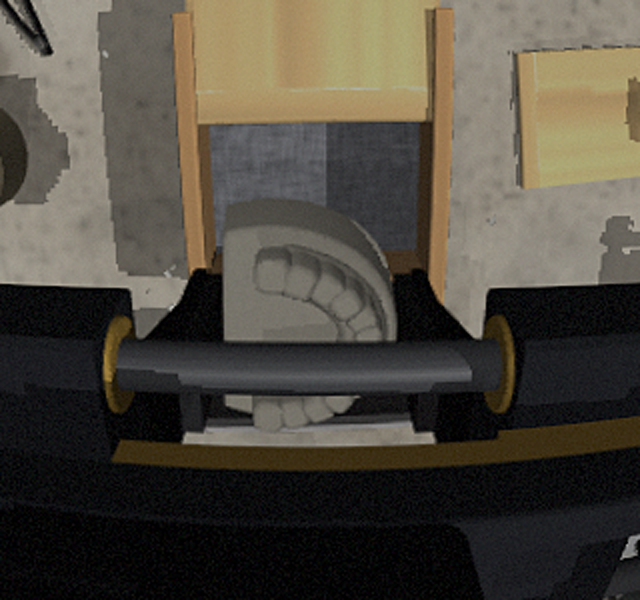

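The wrist view shows the cast held square over the opening. The lid's front lower edge is at crop row ≈122 and the case walls are at crop x≈180 and x≈447. I check the fit from these edges.

```bash
python3 - <<'E'
from h import *
w=dict(np.load("w2.npz"))
g=lambda cx,cy,z:np.round(wpt(w,160+cx/2-.25,100+cy/2-.25,z)*1000,1)
for n,p in {"lidtopL":(197,93,.05),"lidtopR":(430,90,.05),"lidbotL":(198,124,.044),"lidbotR":(430,121,.044),
"wallL out":(173,14,.055),"wallL out2":(191,268,.055),"wallR out":(453,10,.055),"wallR out2":(444,300,.055),
"wallL in":(192,14,.055),"wallL in2":(213,270,.055),"wallR in":(433,10,.055),"inR2":(418,270,.055),
"cast edge L":(224,205,.181),"cast edge":(280,199,.181),"heel":(224,340,.181),"front":(395,330,.181)}.items():print(n,g(*p))
E
```

```text
lidtopL [ 569.6 -264.1   50. ]
lidtopR [ 569.5 -159.4   50. ]
lidbotL [ 584.6 -265.3   44. ]
lidbotR [ 584.6 -157.9   44. ]
wallL out [ 533.6 -272.7   55. ]
wallL out2 [ 651.5 -270.9   55. ]
wallR out [ 533.3 -150.3   55. ]
wallR out2 [ 670.2 -149.3   55. ]
wallL in [ 534.1 -264.2   55. ]
wallL in2 [ 652.6 -260.3   55. ]
wallR in [ 533.6 -159.3   55. ]
inR2 [ 654.  -163.1   55. ]
cast edge L [ 584.8 -234.9  181. ]
cast edge [ 583.5 -221.1  181. ]
heel [ 622.  -237.1  181. ]
front [ 619.6 -191.9  181. ]
```

```bash
python3 -m crank '[[[-3.4,2.4,0,-0.02,0.3],[0,0,15,0,0.3],[0,0,20,0,0.3],[0,0,20,0,0.3],[0,0,20,0,0.3],[0,0,10,0,0.3],[0,0,0,0,0.3]]]'
python3 -m crank '[[[0,0,10,0,0.3],[0,0,10,0,0.3],[0,0,10,0,0.3],[0,0,10,0,0.3],[0,0,10,0,0.3],[0,0,8,0,0.3],[0,0,3,0,0.3],[0,0,0,0,0.3]]]'
python3 -m crank '[[[0,0,2,0,0.3],[0,0,2,0,0.3],[0,0,0,0,0.3]]]'
```

```text
time: 7.03
position: [0.6227, -0.2076, 0.0763]
tool_rot: [0.012, -3.136, -0.004]
ft_force: [-0.2, -0.2, -0.7]
grip_width: 0.555
grip_force: 14.9
time: 7.7
position: [0.624, -0.2098, 0.0173]
tool_rot: [0.01, -3.14, -0.001]
ft_force: [-0.3, 0.4, -1.6]
grip_width: 0.546
grip_force: 14.9
time: 7.95
position: [0.6249, -0.21, 0.0146]
tool_rot: [-0.01, 3.141, 0.0]
ft_force: [0.6, -0.2, -1.2]
grip_width: 0.545
grip_force: 14.9
```

```bash
python3 -m crank '[[[0,0,1,0,0.3],[0,0,1,0,0.3],[0,0,0,0,0.3]]]'
python3 -m crank '[[[0,0,1,0,0.3],[0,0,0,0,0.3]]]'
```

```text
time: 8.2
position: [0.6248, -0.2099, 0.0126]
tool_rot: [-0.01, 3.141, 0.0]
ft_force: [0.2, 0.1, -1.7]
grip_width: 0.549
grip_force: 14.9
time: 8.37
position: [0.625, -0.21, 0.0121]
tool_rot: [-0.01, 3.141, 0.0]
ft_force: [-0.9, 1.2, 2.2]
grip_width: 0.548
grip_force: 15.0
```

```bash
python3 -m crank '[[[0,0,0,0,-0.2],[0,0,0,0,-0.36],[0,0,0,0,-0.36],[0,0,0,0,-0.36]]]'
python3 -m crank '[[[0,0,-5,0,-0.36],[0,0,-10,0,-0.36],[0,0,-15,0,-0.36],[0,0,-20,0,-0.36],[0,0,-25,0,-0.36],[0,0,-25,0,-0.36],[0,0,-25,0,-0.36],[0,0,0,0,0.4]]]'
python3 - <<'E'
from h import *
from bench import ctrl,get_image
s=ctrl.get_state();plan([(.5,-.211,.138),(.44,-.211,.138),(.44,-.211,.055)],s)
d=get_image("wrist");np.savez("w3.npz",pos=s["position"],rot=s["tool_rot"],**d)
cv2.imwrite("pics/w3.png",d["pixels"][:,:,::-1])
E
```

```text
time: 8.7
position: [0.6248, -0.21, 0.0115]
tool_rot: [-0.01, 3.141, -0.0]
ft_force: [0.4, -0.7, 0.1]
grip_width: 0.666
grip_force: 0.0
time: 9.37
position: [0.6282, -0.2119, 0.1445]
tool_rot: [-0.009, 3.131, -0.004]
ft_force: [1.5, -1.4, 1.1]
grip_width: 0.655
grip_force: 0.0
to [ 0.5   -0.211  0.138] tool mm [128.2   1.6   5.1]
to [ 0.44  -0.211  0.138] tool mm [60.   0.3 -0.7]
to [ 0.44  -0.211  0.055] tool mm [ 0.9  0.2 83. ]
pos [ 0.6282 -0.2119  0.1445] toolx ang -179.67 tooly ang 90.33 tilt [ 0.011 -0.003 -1.   ] t 9.3667 F [ 1.5 -1.4  1.1]
```

View pics/w3.png

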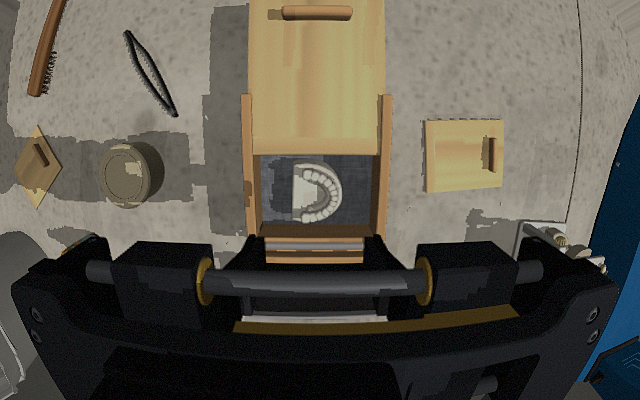

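The cast stands upright on the case floor at (317,193), clear of the walls and lid. The lid and bar, at (317,13), are unmoved. Next I go behind the bar.

```bash
python3 -m crank '[[[20,0,0,0,0.5],[25,0,0,0,0.5],[25,0,0,0,0.5],[25,0,0,0,0.5],[25,0,0,0,0.5],[25,0,0,0,0.5],[25,0,0,0,0.5],[12,0,0,0,0.5],[0,0,0,0,0.5]]]'
python3 - <<'E'
from h import *
from bench import ctrl,get_image
s=ctrl.get_state();plan([(.442,-.211,.054)],s)
w=dict(np.load("w3.npz"))
for p in[(283,19),(353,19),(283,8),(352,8)]:print(p,np.round(wpt(w,*p,.062)*1000,1))
E
```

```text
time: 10.17
position: [0.4399, -0.2113, 0.1365]
tool_rot: [0.006, -3.141, -0.004]
ft_force: [-0.0, -0.0, -0.4]
grip_width: 0.251
grip_force: 0.0
to [ 0.442 -0.211  0.054] tool mm [-2.1  0.1 82.5]
pos [ 0.4399 -0.2113  0.1365] toolx ang -179.77 tooly ang 90.23 tilt [-0.     0.003 -1.   ] t 10.1667 F [-0.  -0.  -0.4]
(283, 19) [ 473.2 -238.    62. ]
(353, 19) [ 472.6 -183.5   62. ]
(283, 8) [ 463.6 -238.2   62. ]
(352, 8) [ 463.  -184.2   62. ]
```

```bash
python3 -m crank '[[[0,0,20,0,0.5],[0,0,20,0,0.5],[0,0,20,0,0.5],[0,0,14,0,0.5],[0,0,5,0,0.5],[0,0,0,0,0.5],[0,0,0,0,0.5]]]'
python3 -m crank '[[[0,0,2.5,0,0.5],[-4,0,0,0,0.5],[-4,0,0,0,0.5],[0,0,0,0,0.5]]]'
```

```text
time: 10.75
position: [0.4434, -0.2114, 0.058]
tool_rot: [-0.01, 3.141, -0.001]
ft_force: [1.1, 0.5, 0.0]
grip_width: 0.25
grip_force: 0.0
time: 11.08
position: [0.4522, -0.2111, 0.0557]
tool_rot: [-0.011, 3.14, -0.001]
ft_force: [-0.2, 0.3, -0.1]
grip_width: 0.249
grip_force: 0.0
```

```bash
python3 -m crank '[[[-2,0,1,0,0.5],[-3,0,0,0,0.5],[-3,0,0,0,0.5],[-3,0,0,0,0.5],[-3,0,0,0,0.5],[-3,0,0,0,0.5],[-3,0,0,0,0.5]]]'
python3 -m crank '[[[-3,0,0,0,0.5],[-3,0,0,0,0.5],[-3,0,0,0,0.5],[-3,0,0,0,0.5],[-3,0,0,0,0.5],[-3,0,0,0,0.5],[-3,0,0,0,0.5],[-3,0,0,0,0.5],[-3,0,0,0,0.5],[-3,0,0,0,0.5]]]'
```

```text
time: 11.67
position: [0.4712, -0.2109, 0.054]
tool_rot: [-0.01, 3.141, 0.0]
ft_force: [-0.5, 0.7, 0.3]
grip_width: 0.25
grip_force: 0.2
time: 12.5
position: [0.5011, -0.2107, 0.054]
tool_rot: [-0.01, 3.142, 0.0]
ft_force: [-0.2, -0.9, 0.1]
grip_width: 0.248
grip_force: 0.2
```

```bash
python3 -m crank '[[[-3,0,0,0,0.5],[-3,0,0,0,0.5],[-3,0,0,0,0.5],[-3,0,0,0,0.5],[-3,0,0,0,0.5],[-3,0,0,0,0.5],[-3,0,0,0,0.5],[-3,0,0,0,0.5],[-2,0,0,0,0.5],[-2,0,0,0,0.5]]]'
python3 -m crank '[[[-2,0,0,0,0.5],[-2,0,0,0,0.5],[-2,0,0,0,0.5],[-2,0,0,0,0.5],[-2,0,0,0,0.5]]]'
python3 -m crank '[[[-2,0,0,0,0.5],[-2,0,0,0,0.5],[-2,0,0,0,0.5],[-2,0,0,0,0.5],[-2,0,0,0,0.5]]]'
```

```text
time: 13.33
position: [0.529, -0.2106, 0.054]
tool_rot: [0.01, -3.142, -0.0]
ft_force: [-1.2, 0.1, -0.4]
grip_width: 0.253
grip_force: 0.2
time: 13.75
position: [0.5384, -0.2106, 0.0539]
tool_rot: [0.009, -3.141, -0.0]
ft_force: [-2.2, -0.0, 1.3]
grip_width: 0.249
grip_force: 1.1
time: 14.17
position: [0.5489, -0.2104, 0.054]
tool_rot: [0.01, -3.141, -0.0]
ft_force: [-2.3, 0.3, 0.4]
grip_width: 0.252
grip_force: 1.0
```

```bash
python3 - <<'E'
from h import *
from bench import ctrl,get_image
s=ctrl.get_state();plan([],s)
ims=[]
for n in("top","side"):
    d=get_image(n);np.savez(n+"1.npz",**d);im=d["pixels"][:,:,::-1]
    c=im[120:250,250:350] if n=="top" else im[160:260,240:420]
    ims.append(cv2.resize(c,(400,520) if n=="top" else (396,520) if 0 else (400,222),interpolation=cv2.INTER_CUBIC))
ims[1]=cv2.copyMakeBorder(ims[1],0,298,0,0,0)
cv2.imwrite("pics/c1.png",np.hstack(ims))
E
```

```text
pos [ 0.5489 -0.2104  0.054 ] toolx ang -179.64 tooly ang 90.36 tilt [-0.  0. -1.] t 14.1667 F [-2.3  0.3  0.4]
```

View pics/c1.png

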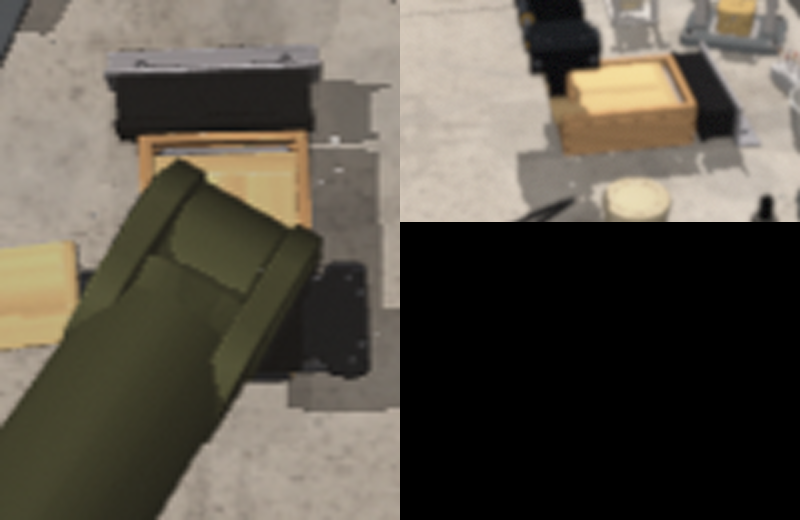

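The lid has reached the ridge strip at top crop (225,150). The case is upright and square, sliding toward the pad at about 2 N. I keep pushing gently.

```bash
python3 -m crank '[[[-2,0,0,0,0.5],[-2,0,0,0,0.5],[-2,0,0,0,0.5],[-2,0,0,0,0.5],[-2,0,0,0,0.5]]]'
python3 -m crank '[[[-2,0,0,0,0.5],[-2,0,0,0,0.5],[-2,0,0,0,0.5],[-2,0,0,0,0.5],[-2,0,0,0,0.5]]]'
python3 -m crank '[[[-1.5,0,0,0,0.5],[-1.5,0,0,0,0.5],[-1.5,0,0,0,0.5],[-1.5,0,0,0,0.5]]]'
```

```text
time: 14.68
position: [0.558, -0.2108, 0.054]
tool_rot: [0.009, -3.14, -0.0]
ft_force: [-5.8, -1.0, 2.6]
grip_width: 0.25
grip_force: 2.8
time: 15.1
position: [0.566, -0.2114, 0.0539]
tool_rot: [0.008, -3.136, -0.0]
ft_force: [-9.3, -1.0, 6.1]
grip_width: 0.249
grip_force: 5.2
time: 15.43
position: [0.5707, -0.2113, 0.0538]
tool_rot: [0.008, -3.134, -0.002]
ft_force: [-13.1, -0.6, 8.8]
grip_width: 0.252
grip_force: 6.7
```

```bash
python3 -m crank '[[[-1,0,0,0,0.5],[-1,0,0,0,0.5]]]'
python3 -m crank '[[[-1,0,0,0,0.5],[-1,0,0,0,0.5]]]'
python3 -m crank '[[[-1,0,0,0,0.5],[-1,0,0,0,0.5]]]'
```

```text
time: 15.6
position: [0.5723, -0.2113, 0.0538]
tool_rot: [0.008, -3.133, -0.002]
ft_force: [-13.2, -0.3, 9.6]
grip_width: 0.25
grip_force: 7.1
time: 15.77
position: [0.5739, -0.2113, 0.0538]
tool_rot: [0.008, -3.132, -0.002]
ft_force: [-15.5, 0.4, 10.7]
grip_width: 0.252
grip_force: 7.6
time: 15.93
position: [0.5757, -0.2112, 0.0538]
tool_rot: [0.008, -3.132, -0.003]
ft_force: [-14.3, -0.1, 9.9]
grip_width: 0.252
grip_force: 7.1
```

```bash
python3 -m crank '[[[-1,0,0,0,0.5],[-1,0,0,0,0.5]]]'
python3 -m crank '[[[-1,0,0,0,0.5],[-1,0,0,0,0.5]]]'
python3 - <<'E'
from h import *
from bench import get_image
d=get_image("side");np.savez("side2.npz",**d)
cv2.imwrite("pics/s2.png",cv2.resize(d["pixels"][170:240,285:405,::-1],None,fx=6,fy=6,interpolation=cv2.INTER_CUBIC))
E
```

```text
time: 16.1
position: [0.5805, -0.2109, 0.0539]
tool_rot: [0.008, -3.138, -0.001]
ft_force: [-8.7, -3.9, 1.9]
grip_width: 0.249
grip_force: 6.2
time: 16.27
position: [0.5808, -0.2113, 0.0537]
tool_rot: [0.008, -3.134, -0.001]
ft_force: [-12.7, -1.5, 8.5]
grip_width: 0.247
grip_force: 6.6
```

View pics/s2.png

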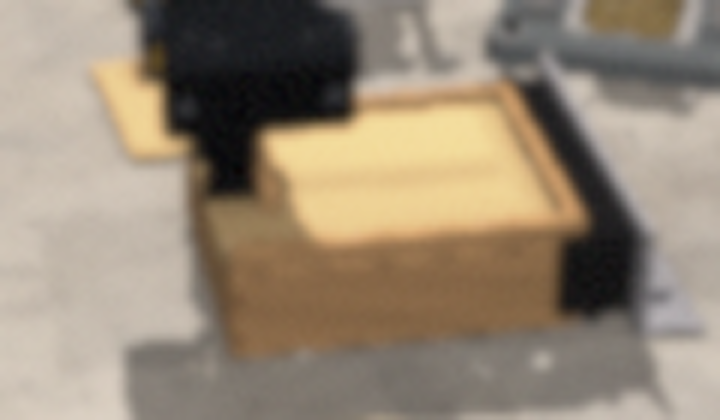

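The lid has snapped over: the tool jumped about 5 mm and the force fell from 15 to 9 N. In the side crop the lid's front edge is close to the end board at (540,150), and the case is upright against the pad. I ease off slowly and then measure the lid position.

```bash
python3 -m crank '[[[2,0,0,0,0.5],[2,0,0,0,0.5],[2,0,0,0,0.5],[2,0,0,0,0.5],[2,0,0,0,0.5],[2,0,0,0,0.5],[2,0,0,0,0.5],[2,0,0,0,0.5],[2,0,0,0,0.5],[2,0,0,0,0.5]]]'
python3 -m crank '[[[2,0,0,0,0.5],[2,0,0,0,0.5],[2,0,0,0,0.5],[2,0,0,0,0.5],[2,0,0,0,0.5],[2,0,0,0,0.5],[2,0,0,0,0.5],[2,0,0,0,0.5],[2,0,0,0,0.5],[2,0,0,0,0.5]]]'
python3 -m crank '[[[0,0,-10,0,0.5],[0,0,-20,0,0.5],[0,0,-25,0,0.5],[0,0,-25,0,0.5],[0,0,-25,0,0.5],[20,25,-20,0,0.5],[20,30,0,0,0.5],[10,35,0,0,0.5],[0,38,0,0,0.5],[0,38,0,0,0.5]]]'
python3 -m crank '[[[0,38,0,0,0.5],[0,38,0,0,0.5],[0,38,0,0,0.5],[0,38,0,0,0.5],[0,0,0,0,0.5],[0,0,0,0,0.5]]]'
python3 - <<'E'
from h import *
from bench import get_image
d=get_image("top");np.savez("top2.npz",**d)
cv2.imwrite("pics/t2.png",cv2.resize(d["pixels"][125:225,190:345,::-1],None,fx=5,fy=5,interpolation=cv2.INTER_CUBIC))
E
```

```text
time: 17.15
position: [0.566, -0.2095, 0.0545]
tool_rot: [-0.011, 3.139, 0.001]
ft_force: [0.4, 0.0, -0.0]
grip_width: 0.252
grip_force: 0.0
time: 17.98
position: [0.5446, -0.2105, 0.0541]
tool_rot: [-0.01, 3.141, 0.0]
ft_force: [0.5, -0.8, 0.2]
grip_width: 0.251
grip_force: 0.0
time: 18.82
position: [0.4933, -0.0438, 0.1805]
tool_rot: [-0.007, 3.139, 0.002]
ft_force: [1.2, 0.4, -0.1]
grip_width: 0.249
grip_force: 0.0
time: 19.32
position: [0.4926, 0.1097, 0.1797]
tool_rot: [-0.018, 3.141, 0.0]
ft_force: [-0.8, -0.8, 0.2]
grip_width: 0.247
grip_force: 0.0
```

View pics/t2.png

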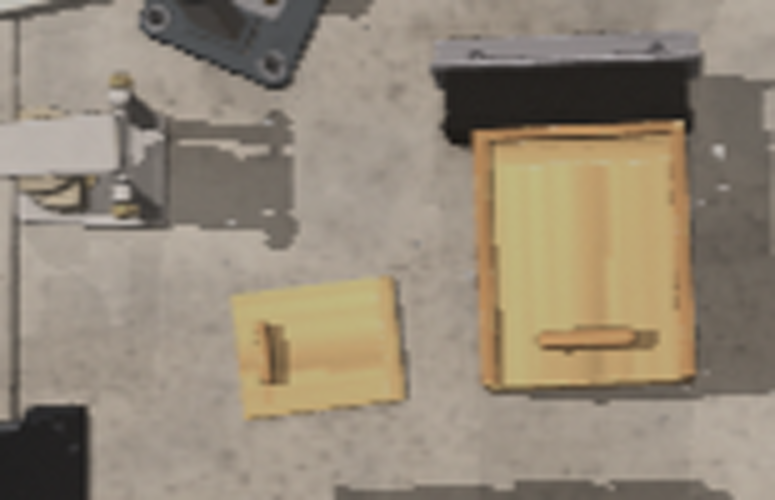

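The top crop shows the lid flush to the end board at (580,138), with the ridge strip covered and the near edges aligned (row ≈387). The case has yawed about 2° against the pad, and the bystanders look unmoved. One numeric check.

```bash
python3 - <<'E'
from h import *
from bench import ctrl
d=dict(np.load("top2.npz"));g=lambda x,y,z:onz(d,190+x/5-.4,125+y/5-.4,z)*1000
far=g(587,126,.055);near=g(587,388,.046);bar=(g(587,331,.065)+g(587,346,.062))/2
print(far,near,bar,"far-near",far[0]-near[0],"far-bar (home 126)",far[0]-bar[0])
a=dict(np.load("top0.npz"))["pixels"].astype(int);b=d["pixels"].astype(int);m=(abs(a-b).max(2)>40).astype(np.uint8)
n,l,s,c=cv2.connectedComponentsWithStats(m);print([list(r) for r in s[1:] if r[4]>15]);print(ctrl.get_state()["time"])
E
```

```text
[ 706.50141145 -216.62156988   55.        ] [ 553.90368324 -213.18492183   46.        ] [ 580.82717317 -214.15059826   63.5       ] far-near 152.59772820914668 far-bar (home 126) 125.67423827907021
[[np.int32(279), np.int32(149), np.int32(65), np.int32(47), np.int32(1699)], [np.int32(69), np.int32(186), np.int32(140), np.int32(214), np.int32(14317)], [np.int32(256), np.int32(200), np.int32(175), np.int32(77), np.int32(4898)], [np.int32(211), np.int32(219), np.int32(28), np.int32(20), np.int32(233)], [np.int32(211), np.int32(222), np.int32(7), np.int32(13), np.int32(58)], [np.int32(232), np.int32(343), np.int32(61), np.int32(17), np.int32(514)], [np.int32(286), np.int32(375), np.int32(7), np.int32(4), np.int32(22)]]
19.3667
```

```bash
python3 -c "
from bench import job
print(job.close_job())"
```

```text
the job is handed in; nothing more can be done
None
```

The cast stands upright on the case floor, the lid is shut over the ridge and measures home against the end board (highest push read was about 16 N), and I handed the job in at 19.4 s with the arm clear; the case ended up turned about 2° against the pad.

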